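# Cover the bench mixer and give it a short run

## Task

Put the loose cover on the mixer's sample chamber: tilt it, hook its lip under the ledge, and swing it down until it lies flat on the rim. Then flip the lock-off lever on the motor grip fully forward (away from its paddle's free end), squeeze the paddle fully home against the grip, keep it there for about two seconds and let it spring back out. Leave the cover on, the lever forward, and the bottle, tub, rack and dish where they stand; the paddle must not be squeezed while the chamber is open.

Things in the scene. Friction and masses are not known exactly. Their poses are not given: they have to be found in the camera images.
- mixer: White bench mixer, bolted down, placed and turned (+-0.3 rad) anew each time. Origin on the bench between chamber and motor grip; x = forward along the grip (roughly away from the robot), y to the chamber side, z up. 'Mixer' numbers here are mm in this frame. Foot plate 225 x 250 x 14. Gear case at the forward end: x 89..123, y -110..6, height 74 plus a 12 high cap.
- cover: Loose dark grey cover plate, 0.15 to 0.3 kg, at first flat on the bench left of the mixer, fin up, lip roughly to the robot. 120 (x) x 112 (y) x 6 thick, origin at the middle of its underside. From the middle of its -x edge a lip 68 wide, 5 thick sticks out 12 more (underside flush): lip tip at x -72. Axes z up, -x out through the lip.
- cover_mid (a point): Centre of the cover, 20 mm above its underside, same axes as the cover. Here stands the black upright fin to hold it by: 14 thick (x), 60 long (y), from 6 to 40 above the underside. Relative to this point the lip's lower tip edge is at x -72, z -20.
- seat (a point): Where cover_mid is, with the same axes, when the cover is seated (mixer x 7, y 70, z 80): underside on the chamber rim, lip to mixer -x under the ledge. A stop bar 9 high stands on the rim past the cover's far edge (its inner face 62 mm to +x of here); between it and the slot's back wall (74 to -x) the cover has 4 mm of play. Chamber: open white box, mixer x -75..75, y 12..128, rim height 60.
- ledge (a point): Middle of the ledge's lower front edge (mixer x -53, y 70, z 74), on the robot's side of the chamber. The ledge is 7 thick and overhangs the rim by 14 (x -67..-53): a slot 14 high, 84 wide (y), open to +x. The rim under and before it is flat from x -67 to -47. The far stop blocks a level slide: enter with the far (+x) edge raised about 0.2 to 0.35 rad, then swing down.
- lever (a joint): Lock-off lever angle, rad: starts at 0 to 0.2 (leaning back, towards the robot; its foot blocks the paddle), 1.3 fully forward (paddle free from about 1.0), upright at 0.65. Pivot across the top of the grip at mixer x 0, y -85, z 110. Friction only: it stays where left; 2 to 3 N half-way up moves it.
- lever_tip (a point): End of the grey lever tab, 45 mm from its pivot; the tab is 28 wide (y) and 7 thick. It is flipped by pushing it from behind, towards mixer +x, above the grip's top (height 105).
- paddle (a joint): Paddle switch angle, rad: 0 out at rest, 0.10 squeezed flat on the grip. Spring return: near the free end 4 N starts it, 9 N holds it home. Hinged at its forward end (upright axis at mixer x 80, y -102); the free end is towards the robot (mixer x -75). While the lever blocks it, it gives a little (up to 0.06 under a hard squeeze) but cannot go home.
- paddle_face (a point): Middle of the paddle's outer face near its free end: the place to squeeze. The paddle is a dark steel strip 155 long, 43 high (heights 55..98), 8 thick, along the grip's -y side. Here (mixer x about -54) paddle and grip measure 56 mm across (y) at rest, 42 squeezed home.
- grip_mid (a point): Middle of the motor grip opposite the squeezing place: mixer x -55, y -85, z 77.5. The grip is a black bar, mixer x -90..90, y -102..-68, heights 50..105, held clear of the foot plate; 80 mm free between it and the chamber.
- bottle: Amber bottle, 60 mm across, 120 high, bystander; origin at its foot.
- tub: White lidded tub, 114 mm across, 84 high, bystander; origin at its foot.
- rack: Black tube rack 80 x 170 x 35 mm with a few tubes, bystander; origin under its centre.
- dish: Small orange bowl, 80 mm across, 35 high, bystander; origin at its foot.
Not all that is in view belongs to the job. Of the things that look like the cover, the smallest one is meant.

How it is judged:
By the outcome, as a careful person would: the job done as asked, in the order asked, and still so for the second after the job is handed in, with the robot touching nothing.
It also fails if it takes over 69 s, if anything falls off the work surface, if the arm or the gripper's body presses on something with over 40 N, if the wrist force passes 120 N, or if a joint passes its speed limit or range.

## Robot

A 6-joint arm with a two-finger parallel gripper is mounted at the origin on the work surface. World frame = base frame: x ahead of the robot, y to its left, z up, the work surface at z = 0. Lengths are in m, angles in degrees, forces in N, time in s.
With the tool pointing down it reaches from about 0.4 to 0.825 m from the base axis. Payload 7 kg.
Tool frame: the origin (TCP) lies where the fingers leave the gripper's body, on its centre line; the fingertips stand 66 mm ahead of it and the grasp point (between the pads) lies 47 mm ahead of it; z points along the fingers, y is the direction in which the jaws open and shut (so a half turn about z gives the same grasp; the last joint's range is limited). The gripper opens to 88 mm and grips with 3 to 60 N. Pads are 19 mm wide; open, the fingers measure 130 mm over their backs; the gripper's body (78 mm by 193 mm) begins 47 mm behind the grasp point.
Start: joints at [16.507, 20.546, 0.682, 0, -70.136, -16.507], TCP at [0.675, -0, 0.292] pointing down, gripper open.
Joint ranges: [-176.03, 176.03], [-82.01, 121.73], [-58.28, 71.71], [-173.87, 95.51], [-174.79, -0.11], [-173.66, 173.66]. Speed limits (degrees/s): [136.94, 136.94, 172.46, 180, 180, 180].

## Interface

Orientations are given as [roll, pitch, yaw] about the fixed x, y, z axes, in that order (R = Rz(yaw) Ry(pitch) Rx(roll)).
In Python, from plant import get_obs, snapshot, close_job gives the robot as it stands.
- The arm moves only by the tool play_rows, never from a script. Its argument "series" is a list of rows, each a list of 5 numbers: the opening in per cent of the stroke, from 0 (shut) to 100 (fully open), then the shift along the tool's x, y, z in m, then the turn about the tool's z in degrees. In form: [[jaw, dx, dy, dz, spin], ...]. A call has 1 to 10 rows; each row is the pose to reach, as a shift and turn from the pose commanded when the call began, along the tool's axes at that moment; what a row does not reach only later rows make up. A row lasts 1/10 s, in which the tool goes at most 50 mm and 8.59 degrees, less where a joint would pass 70% of its speed; a pose out of reach is approached as far as the arm can. A call with a gripper value outside its range is refused whole. The fingers move at their own pace and stop on an object; the grip force is fixed at half the most. Time passes only in rows, so rows that repeat a pose let the fingers close. It gives the time, the measured TCP pose, the force and the opening at its end, in the units of the state.
- get_obs(): the state, without advancing time (a new reading comes with each control period).
- snapshot(name): name is "scene" or "side" or "wrist"; returns a dict with "frame" (384x512x3 uint8, red, green, blue), "z_map" (384x512 float32, m along the optical axis (not along the pixel's ray), 0 where there is no reading), "mtx" (3x3 intrinsics, pixels), "D" ([k1, k2, p1, p2, k3] as OpenCV has them; the pictures are not rectified), "camera_from_world" (4x4, takes a point from world to camera coordinates); the wrist camera has in their place "tool_from_camera" (4x4, takes a point from camera to tool coordinates, whose origin is the TCP and whose axes are the flange's). Camera axes: x right, y up, looking along -z (the intrinsics and any distortion apply to the point x, -y, -z); pixel columns grow to the right and rows downward; lengths in m; the calibration is good to about 2 mm. A picture is of the moment at which its call begins: read the wrist's pose just before it.
- close_job(): hands the job in, once; it reports no verdict.
The state is a dict: "clock": time; "joint_pos": joint angles; "qvel": joint speeds; "tau": joint torques, N m; "tool_pos": TCP position; "orientation": TCP orientation; "force": force on the tool from outside, world axes, zero at the start; "moment": the same for the moment, N m; "opening": finger opening in m.
Only numpy, scipy, OpenCV 4.12 (cv2) and the standard library are available. Lean on these libraries where they do the work, as an engineer would, in place of code of your own. Each camera call takes 0.05 s, during which the arm holds its last target.

## Working session

There is one attempt and no reset: what is moved stays moved. The work goes in short steps, Python scripts to look and compute and a tool call to move; the robot and the scene stay as the last step left them, time stands still between calls to the robot, and variables do not carry over. Pictures are saved under pics/ and viewed, and the job is handed in when it is done.

Besides the shell and the picture viewer there is one more tool, called after "Emit:" as name(argument=value, ...), one argument or row to a line, values as JSON. play_rows: Moves the arm, as the interface text tells. Its arguments: {"type":"object","properties":{"series":{"type":"array"}},"required":["series"]}

```bash
ls; mkdir -p pics; cat > h.py <<'E'
import numpy as np, cv2, pickle
from plant import get_obs, snapshot, close_job
def grab(name,tag):
    o=get_obs(); s=snapshot(name); s['obs']=o
    cv2.imwrite(f'pics/{tag}.png',cv2.resize(s['frame'][:,:,::-1],(800,600),interpolation=cv2.INTER_CUBIC))
    pickle.dump(s,open(f'{tag}.pkl','wb')); return s
def load(tag): return pickle.load(open(f'{tag}.pkl','rb'))
def Rt(rpy):
    from scipy.spatial.transform import Rotation as R
    return R.from_euler('xyz',rpy,degrees=True).as_matrix()
def w_from_c(s):
    if 'camera_from_world' in s: return np.linalg.inv(s['camera_from_world'])
    T=np.eye(4);T[:3,:3]=Rt(s['obs']['orientation']);T[:3,3]=s['obs']['tool_pos'];return T@np.array(s['tool_from_camera'])
def rays(s,uv):
    p=cv2.undistortPoints(np.array(uv,float).reshape(-1,1,2),np.array(s['mtx']),np.array(s['D'])).reshape(-1,2)
    d=np.c_[p[:,0],-p[:,1],-np.ones(len(p))]
    T=w_from_c(s); return T[:3,3],d@T[:3,:3].T
def onplane(s,uv,z):
    o,d=rays(s,uv); return o+d*((z-o[2])/d[:,2])[:,None]
def depthpts(s,uv):
    uv=np.array(uv,float).reshape(-1,2);o,d=rays(s,uv)
    z=s['z_map'][uv[:,1].astype(int),uv[:,0].astype(int)]
    return o+d*z[:,None]
def cloud(s):
    v,u=np.mgrid[0:384,0:512]; P=depthpts(s,np.c_[u.ravel(),v.ravel()]).reshape(384,512,3); P[s['z_map']<=0]=np.nan; return P
def proj(s,P):
    T=np.linalg.inv(w_from_c(s)); q=np.atleast_2d(P)@T[:3,:3].T+T[:3,3]
    q=q*[1,-1,-1]; return cv2.projectPoints(q,np.zeros(3),np.zeros(3),np.array(s['mtx']),np.array(s['D']))[0].reshape(-1,2)
E
python3 - <<'E'
from h import *
for n in('scene','side','wrist'): grab(n,n+'0')
print(get_obs())
E
```

```text
pics
{'clock': 0.15, 'joint_pos': array([ 1.65070342e+01,  2.05815904e+01,  6.45712465e-01, -1.49744103e-02,
       -7.01342630e+01, -1.65075471e+01]), 'qvel': array([ 0.11086529, -0.11497923,  0.18702521, -0.04050023,  0.04472653,
       -0.12900517]), 'tau': array([ 1.39394037e-04, -5.83274567e+01,  2.93289685e+01,  7.00122759e+00,
        8.75052094e-03, -9.76538854e-05]), 'tool_pos': array([ 6.74718660e-01, -1.38926701e-05,  2.91440624e-01]), 'orientation': array([ 1.79928750e+02, -6.43327541e-03, -9.00056060e+01]), 'force': array([-0.30418737, -0.19336684, -0.38284883]), 'moment': array([0.01719461, 0.00372694, 0.03232002]), 'opening': 0.08814841780808343}
```

View pics/scene0.png

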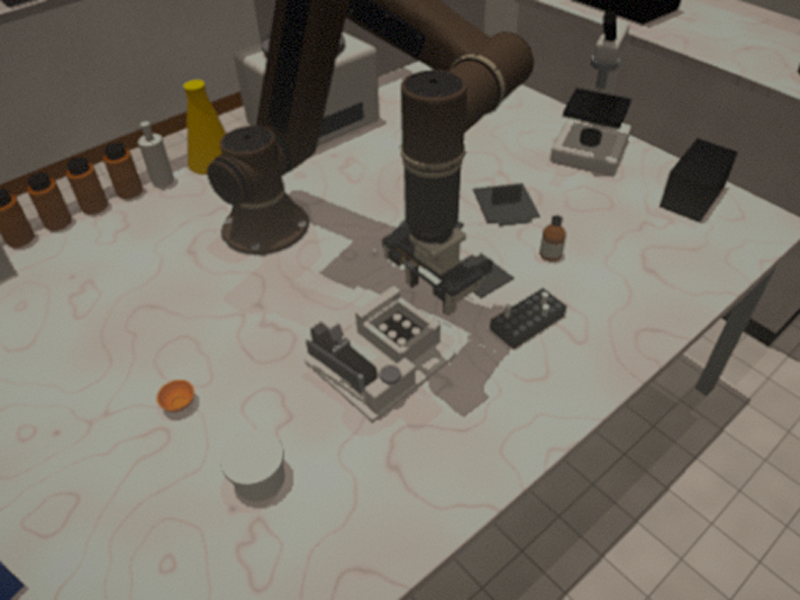

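View pics/side0.png

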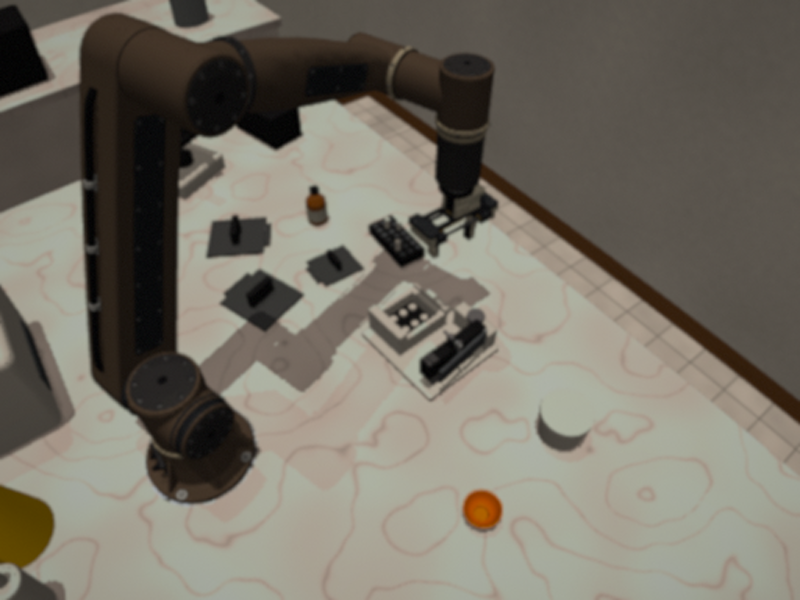

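View pics/wrist0.png

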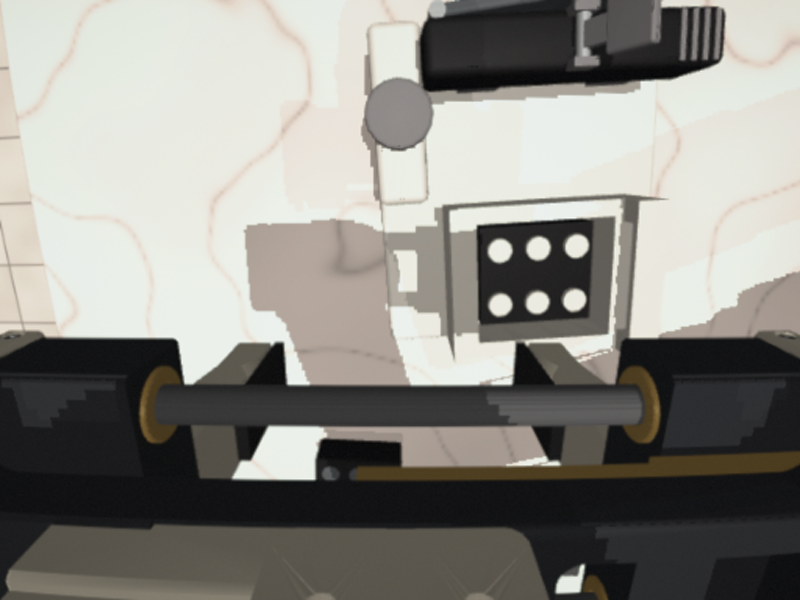

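The three cover-like plates are in the side view at (238,238), (262,298) and (335,265) px. The one at (335,265) looks smallest. I'll measure all three.

```bash
python3 - <<'E'
from h import *
s=load('side0'); P=cloud(s)
f=s['frame'].astype(int)
v,u=np.mgrid[0:384,0:512]
# bench-height check
m=np.isfinite(P[...,2])&(P[...,0]>0.2)&(P[...,0]<1)&(abs(P[...,1])<.6)
print('bench z',np.median(P[m][:,2]))
for z0,z1,n in((0.003,0.012,'plate'),(0.02,0.05,'fin')):
    k=(m&(P[...,2]>z0)&(P[...,2]<z1)&(f.sum(2)<270)).astype(np.uint8)
    c,l,st,ce=cv2.connectedComponentsWithStats(k,connectivity=4)
    for i in range(1,c):
        if st[i,4]<40: continue
        Q=P[l==i]; r=cv2.minAreaRect((Q[:,:2]*1000).astype(np.float32))
        print(n,st[i,4],ce[i].round()*800/512,'ctr',np.round(r[0]),'size',np.round(r[1]),'ang',round(r[2],1),'z',Q[:,2].mean().round(4))
for a,(x,y) in dict(crop=(160,120)).items():
    cv2.imwrite('pics/side0crop.png',cv2.resize(s['frame'][120:280,120:340,::-1],(800,582),interpolation=cv2.INTER_CUBIC))
E
```

```text
bench z 0.0014117333612746474
plate 528 [242.1875 240.625 ] ctr [372. 557.] size [147. 173.] ang 60.1 z 0.007
plate 399 [332.8125 267.1875] ctr [525. 298.] size [108. 129.] ang 87.1 z 0.0071
plate 825 [259.375 300.   ] ctr [310. 313.] size [148. 176.] ang 18.6 z 0.0083
plate 128 [481.25   510.9375] ctr [ 397. -453.] size [43. 45.] ang 3.8 z 0.008
fin 58 [317.1875 215.625 ] ctr [586. 473.] size [21. 51.] ang 69.5 z 0.0339
fin 48 [234.375  232.8125] ctr [363. 560.] size [79. 21.] ang 59.2 z 0.0378
fin 505 [395.3125 239.0625] ctr [713. 267.] size [170.  82.] ang 88.4 z 0.0349
fin 55 [332.8125 257.8125] ctr [532. 299.] size [58. 15.] ang 88.4 z 0.0358
fin 95 [259.375 293.75 ] ctr [317. 302.] size [86. 19.] ang 8.7 z 0.0346
fin 287 [409.375  310.9375] ctr [575.  21.] size [85. 80.] ang 4.6 z 0.0374
fin 214 [407.8125 334.375 ] ctr [535. -32.] size [ 88. 179.] ang 57.5 z 0.0352
fin 119 [556.25 437.5 ] ctr [ 626. -430.] size [35. 96.] ang 25.8 z 0.0354
fin 120 [484.375 503.125] ctr [ 399. -452.] size [64. 70.] ang 27.8 z 0.0277
```

View pics/side0crop.png

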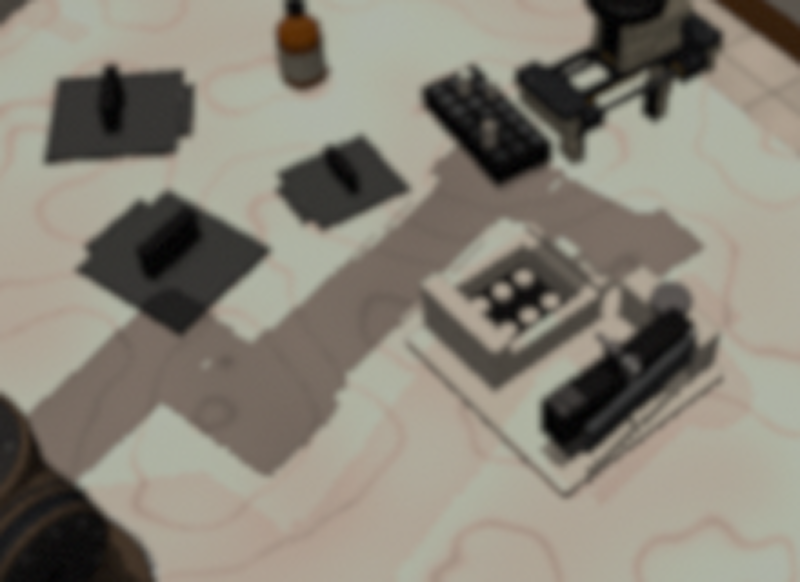

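The cover is the 108x129 mm plate with a 58x15 fin at (0.532,0.299). The two decoys are about 148x175 mm. Next I measure the mixer.

```bash
python3 - <<'E'
from h import *
for t in('wrist0','side0','scene0'):
    s=load(t); P=cloud(s); f=s['frame'].astype(int)
    m=np.isfinite(P[...,2])&(P[...,0]>0.3)&(P[...,0]<.85)&(P[...,1]>-.25)&(P[...,1]<.2)
    for z0,z1,n in((.1,.109,'griptop'),(.056,.064,'rim'),(.078,.09,'cap'),(.010,.018,'foot')):
        k=(m&(P[...,2]>z0)&(P[...,2]<z1)).astype(np.uint8)
        c,l,st,ce=cv2.connectedComponentsWithStats(k,connectivity=8)
        for i in range(1,c):
            if st[i,4]<100: continue
            Q=P[l==i]; r=cv2.minAreaRect((Q[:,:2]*1000).astype(np.float32))
            print(t,n,st[i,4],(ce[i]*800/512).round(),'ctr',np.round(r[0]),'size',np.round(r[1]),'ang',round(r[2],1),'z',Q[:,2].mean().round(4), f[l==i].mean().round())
print(load('wrist0')['tool_from_camera'])
E
```

```text
wrist0 griptop 5923 [560.  43.] ctr [ 572. -147.] size [179.  42.] ang 0.7 z 0.1049 47.0
wrist0 rim 3755 [545. 271.] ctr [564.   7.] size [129. 117.] ang 3.9 z 0.06 188.0
wrist0 cap 146 [540.   7.] ctr [ 592. -169.] size [42.  1.] ang 9.2 z 0.0849 31.0
wrist0 cap 379 [553.  77.] ctr [ 573. -131.] size [ 12. 174.] ang 89.7 z 0.0842 14.0
wrist0 cap 1623 [398. 113.] ctr [ 675. -107.] size [43. 43.] ang 63.3 z 0.0859 137.0
wrist0 cap 1819 [648. 267.] ctr [498.  -5.] size [ 24. 101.] ang 3.5 z 0.0811 220.0
wrist0 foot 13580 [511. 172.] ctr [576. -36.] size [224. 202.] ang 3.7 z 0.0141 216.0
wrist0 foot 182 [359. 447.] ctr [712. 182.] size [ 3. 79.] ang 86.4 z 0.014 14.0
side0 griptop 162 [469. 330.] ctr [ 620. -143.] size [41. 81.] ang 85.2 z 0.1046 33.0
side0 griptop 194 [438. 352.] ctr [ 528. -150.] size [37. 93.] ang 89.7 z 0.1048 42.0
side0 rim 269 [415. 311.] ctr [559.   9.] size [150. 120.] ang 3.6 z 0.0601 124.0
side0 cap 154 [386. 321.] ctr [496.   5.] size [ 23. 118.] ang 4.0 z 0.0817 150.0
side0 foot 1065 [427. 355.] ctr [577. -58.] size [228. 252.] ang 3.8 z 0.0142 145.0
scene0
[... 237 characters left out ...]
0.0604 118.0
scene0 cap 173 [376. 301.] ctr [496.   3.] size [ 26. 118.] ang 4.0 z 0.0823 143.0
scene0 cap 108 [340. 367.] ctr [ 584. -176.] size [172.  35.] ang 21.1 z 0.0839 54.0
scene0 cap 129 [389. 373.] ctr [ 674. -108.] size [43. 41.] ang 3.4 z 0.0863 92.0
scene0 foot 299 [366. 347.] ctr [537. -68.] size [ 48. 151.] ang 88.2 z 0.0149 145.0
scene0 foot 762 [385. 376.] ctr [578. -61.] size [226. 253.] ang 3.9 z 0.0145 120.0
[[ 1.29461756e-03  9.63282726e-01  2.68485966e-01  7.29805086e-02]
 [ 9.99998270e-01 -8.88458301e-04 -1.63427083e-03 -2.36728585e-04]
 [-1.33572628e-03  2.68487617e-01 -9.63282209e-01 -9.26268585e-02]
 [ 0.00000000e+00  0.00000000e+00  0.00000000e+00  1.00000000e+00]]
```

Emit:
play_rows(
  series=[
    [100, -0.04, 0.02, 0, 8.5],
    [100, -0.08, 0.04, 0, 17],
    [100, -0.12, 0.06, 0, 25.5],
    [100, -0.16, 0.08, 0, 34],
    [100, -0.2, 0.1, 0, 42.5],
    [100, -0.24, 0.12, 0, 51],
    [100, -0.28, 0.12, 0, 59.5],
    [100, -0.3, 0.12, 0, 68],
    [100, -0.3, 0.12, 0, 76.5],
    [100, -0.3, 0.12, 0, 85],
  ],
)

```text
clock: 1.15
tool_pos: [0.5545, 0.301, 0.2915]
orientation: [-180.0, -0.1, -174.9]
force: [-0.1, -0.1, 0.6]
opening: 0.0878
```

```bash
python3 - <<'E'
from h import *
s=grab('wrist','wrist1')
P=cloud(s); f=s['frame'].astype(int)
m=np.isfinite(P[...,2])&(P[...,0]>0.3)&(P[...,0]<.65)&(P[...,1]>.2)&(P[...,1]<.42)
for z0,z1,n in((.003,.012,'plate'),(.03,.048,'fin')):
    k=(m&(P[...,2]>z0)&(P[...,2]<z1)).astype(np.uint8)
    c,l,st,ce=cv2.connectedComponentsWithStats(k,connectivity=8)
    for i in range(1,c):
        if st[i,4]<100: continue
        Q=P[l==i]; r=cv2.minAreaRect((Q[:,:2]*1000).astype(np.float32))
        print(n,st[i,4],(ce[i]*800/512).round(),'ctr',np.round(r[0],1),'size',np.round(r[1]),'ang',round(r[2],1),'z',Q[:,2].mean().round(4), f[l==i].mean().round())
E
```

```text
plate 4280 [437.  26.] ctr [361.7 324. ] size [ 53. 162.] ang 18.4 z 0.0082 65.0
plate 7497 [402. 222.] ctr [526.8 300.1] size [113. 132.] ang 87.3 z 0.0059 88.0
fin 558 [401. 237.] ctr [532.9 299.8] size [60. 14.] ang 88.7 z 0.0394 42.0
```

View pics/wrist1.png

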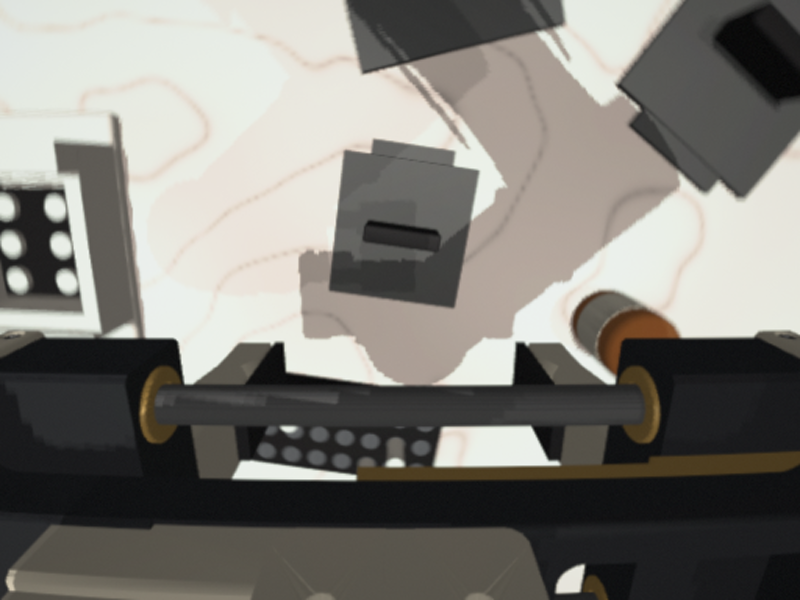

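Emit:
play_rows(
  series=[
    [100, 0.0216, 0.0007, 0.03, 7.8],
    [100, 0.0216, 0.0007, 0.07, 7.8],
    [100, 0.0216, 0.0007, 0.11, 7.8],
    [100, 0.0216, 0.0007, 0.15, 7.8],
    [100, 0.0216, 0.0007, 0.18, 7.8],
    [100, 0.0216, 0.0007, 0.2, 7.8],
    [100, 0.0216, 0.0007, 0.2135, 7.8],
    [100, 0.0216, 0.0007, 0.2135, 7.8],
  ],
)

```text
clock: 2.0
tool_pos: [0.5327, 0.2978, 0.0768]
orientation: [-179.9, -0.1, 177.6]
force: [0.5, 0.3, 0.4]
opening: 0.0879
```

Emit:
play_rows(
  series=[
    [60, 0, 0, 0, 0],
    [40, 0, 0, 0, 0],
    [40, 0, 0, 0, 0],
    [40, 0, 0, 0, 0],
    [40, 0, 0, 0, 0],
    [40, 0, 0, 0, 0],
  ],
)

```text
clock: 2.6
tool_pos: [0.5338, 0.2991, 0.0796]
orientation: [179.9, 0.1, 177.6]
force: [-0.9, -0.0, 6.2]
opening: 0.0596
```

Emit:
play_rows(
  series=[
    [40, 0, 0, -0.02, 0],
    [40, 0, 0, -0.05, 0],
    [40, 0, 0, -0.09, 0],
    [40, 0, 0, -0.12, 0],
    [40, 0, 0, -0.15, 0],
    [40, 0, 0, -0.15, 0],
  ],
)

```text
clock: 3.2
tool_pos: [0.5348, 0.2997, 0.2333]
orientation: [179.7, 0.3, 177.6]
force: [-0.8, 0.2, -0.5]
opening: 0.0598
```

```bash
python3 - <<'E'
from h import *
o=get_obs(); print(o['tool_pos'],o['orientation'],o['force'],o['opening'])
s=grab('wrist','wrist2'); s=grab('side','side2')
P=cloud(s)
EOF=0
E
```

```text
[0.53482686 0.29973327 0.23332307] [179.72806681   0.30739891 177.58053   ] [-0.79168637  0.23977292 -0.48964358] 0.059757003091273075
```

View pics/side2.png

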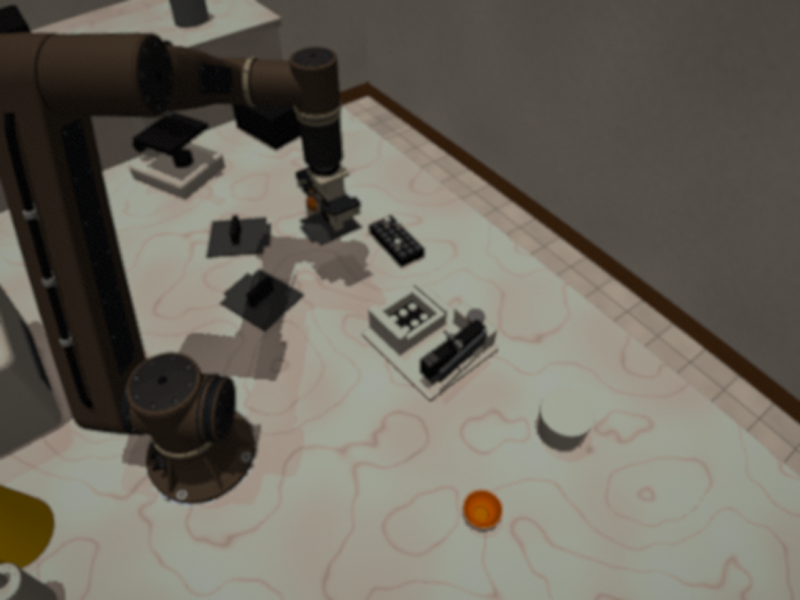

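View pics/wrist2.png

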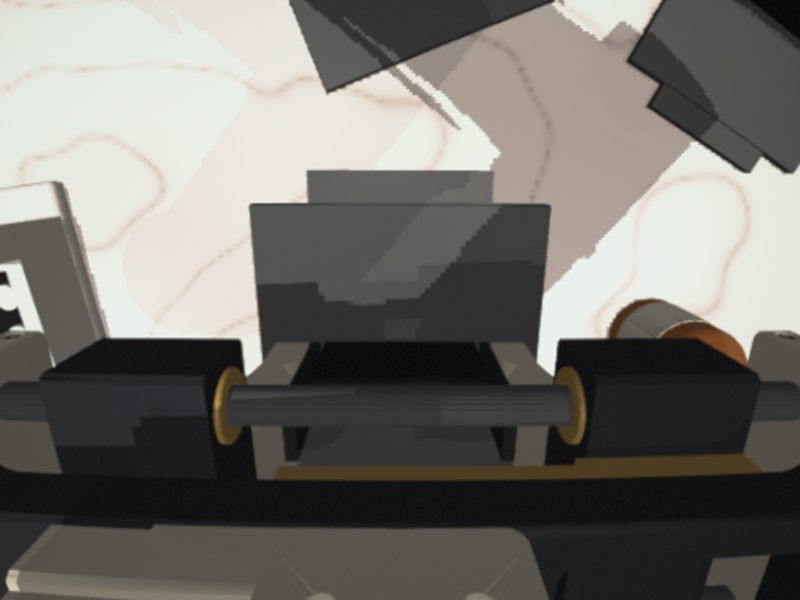

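```bash
cat >> h.py <<'E'
def cover_pose(s,zlo=None):
    """plate top plane in tool frame from wrist view: part robot-side of fingers"""
    T=np.array(s['tool_from_camera']); P=cloud(s); Tw=w_from_c(s)
    Tt=Tw@np.linalg.inv(T); q=(P-Tt[:3,3])@Tt[:3,:3]
    m=np.isfinite(q[...,2])&(q[...,2]>.035)&(q[...,2]<.11)&(abs(q[...,1])<.05)&(q[...,0]>.02)&(q[...,0]<.085)
    m[:100]&=True
    Q=q[m]
    for _ in range(4):
        A=np.c_[Q[:,0],np.ones(len(Q))]; c=np.linalg.lstsq(A,Q[:,2],rcond=None)[0]; r=abs(A@c-Q[:,2]); 
        Q=Q[r<max(.002,2*np.median(r))]
    print('n',len(Q),'plate-top z(tool)=%.4f + %.4f*x'%(c[1],c[0]),'resid',np.std(np.c_[Q[:,0],np.ones(len(Q))]@c-Q[:,2]).round(4),'xmax %.4f'%np.percentile(Q[:,0],99.7),'y',np.percentile(Q[:,1],[.5,99.5]).round(4))
    L=Q[Q[:,0]>Q[:,0].max()-.009]; print('lip y',np.percentile(L[:,1],[1,99]).round(4))
    return c
E
python3 - <<'E'
from h import *
cover_pose(load('wrist2'))
E
```

```text
n 13878 plate-top z(tool)=0.0731 + 0.0131*x resid 0.0007 xmax 0.0722 y [-0.0494  0.0493]
lip y [-0.0338  0.033 ]
```

Emit:
play_rows(
  series=[
    [40, -0.005, -0.015, 0, 0],
    [40, -0.015, -0.045, 0, 0],
    [40, -0.025, -0.085, 0, -1],
    [40, -0.037, -0.125, 0, -2],
    [40, -0.05, -0.165, 0, -3.5],
    [40, -0.061, -0.205, 0, -5],
    [40, -0.072, -0.24, 0, -6.2],
    [40, -0.08, -0.268, 0, -6.2],
    [40, -0.0845, -0.2855, 0, -6.2],
    [40, -0.0845, -0.2855, 0, -6.2],
  ],
)

```text
clock: 4.3
tool_pos: [0.6048, 0.0067, 0.2267]
orientation: [-179.9, -0.2, -176.4]
force: [-0.9, 0.7, -0.9]
opening: 0.0599
```

```bash
cat > mix.py <<'E'
from h import *
def mix(t):
    s=load(t); P=cloud(s); f=s['frame'].astype(int)
    m=np.isfinite(P[...,2])&(P[...,0]>0.3)&(P[...,0]<.85)&(P[...,1]>-.25)&(P[...,1]<.2)
    for z0,z1,n in((.1,.109,'griptop'),(.056,.064,'rim'),(.077,.09,'cap'),(.010,.018,'foot')):
        k=(m&(P[...,2]>z0)&(P[...,2]<z1)).astype(np.uint8)
        c,l,st,ce=cv2.connectedComponentsWithStats(k,connectivity=8)
        for i in range(1,c):
            if st[i,4]<100: continue
            Q=P[l==i]; r=cv2.minAreaRect((Q[:,:2]*1000).astype(np.float32))
            print(t,n,st[i,4],(ce[i]*800/512).round(),'ctr',np.round(r[0],1),'size',np.round(r[1],1),'ang',round(r[2],1),'z',Q[:,2].mean().round(4), f[l==i].mean().round())
E
python3 - <<'E'
from mix import *
s=grab('wrist','wrist3'); grab('side','side3'); grab('scene','scene3'); print(s['obs']['tool_pos'],s['obs']['orientation'])
cover_pose(s)
mix('wrist3'); mix('scene3'); mix('side3')
E
```

```text
[0.6048401  0.00673588 0.22670345] [-179.94764944   -0.20112447 -176.43811776]
n 13875 plate-top z(tool)=0.0731 + 0.0134*x resid 0.0007 xmax 0.0722 y [-0.0495  0.0493]
lip y [-0.0337  0.0331]
wrist3 griptop 7299 [ 92. 183.] ctr [ 555.  -147.3] size [146.6  34. ] ang 3.7 z 0.1049 39.0
wrist3 rim 748 [168. 200.] ctr [ 562.2 -130.8] size [160.2   3. ] ang 4.3 z 0.0602 16.0
wrist3 rim 2006 [416. 143.] ctr [526.1   5. ] size [ 41.8 117. ] ang 0.9 z 0.06 208.0
wrist3 cap 1552 [145. 190.] ctr [ 558.3 -131. ] size [153.    3.7] ang 4.2 z 0.0836 12.0
wrist3 cap 4462 [408.  98.] ctr [497.4   3.1] size [ 22.6 116.9] ang 4.0 z 0.0811 233.0
wrist3 cap 317 [ 45. 131.] ctr [ 527.3 -180.2] size [56.2  3.6] ang 9.8 z 0.0872 35.0
wrist3 foot 12638 [250. 162.] ctr [558.2 -43.8] size [190.7 220.2] ang 5.0 z 0.0142 214.0
wrist3 foot 550 [404. 148.] ctr [522.4   4.9] size [17.6 93. ] ang 3.8 z 0.0142 152.0
scene3 griptop 121 [322. 333.] ctr [ 518.9 -153.3] size [78.5 31.8] ang 0.5 z 0.1054 65.0
scene3 griptop 253 [355. 360.] ctr [ 614.3 -150.1] size [93.5 45.9] ang 6.7 z 0.1051 54.0
scene3 rim 239 [394. 3
[... 151 characters left out ...]
0
scene3 cap 137 [389. 373.] ctr [ 673.2 -108.1] size [42.7 46.9] ang 34.9 z 0.0856 94.0
scene3 foot 308 [367. 348.] ctr [541.2 -68.7] size [ 50.  159.6] ang 87.8 z 0.0149 140.0
scene3 foot 753 [385. 375.] ctr [578.2 -60. ] size [226.2 253.5] ang 3.5 z 0.0144 114.0
side3 griptop 172 [470. 331.] ctr [ 620.7 -146.8] size [81.5 40.8] ang 2.9 z 0.1045 31.0
side3 griptop 202 [439. 352.] ctr [ 526.9 -153.8] size [90.6 43. ] ang 8.6 z 0.1048 40.0
side3 rim 148 [426. 320.] ctr [562.7 -21.8] size [152.9  56.5] ang 4.4 z 0.06 97.0
side3 cap 171 [387. 322.] ctr [496.1   3.8] size [ 24.8 117.7] ang 3.9 z 0.0813 152.0
side3 foot 1066 [428. 355.] ctr [575.9 -59.1] size [228.6 249. ] ang 2.9 z 0.0141 138.0
```

View pics/wrist3.png

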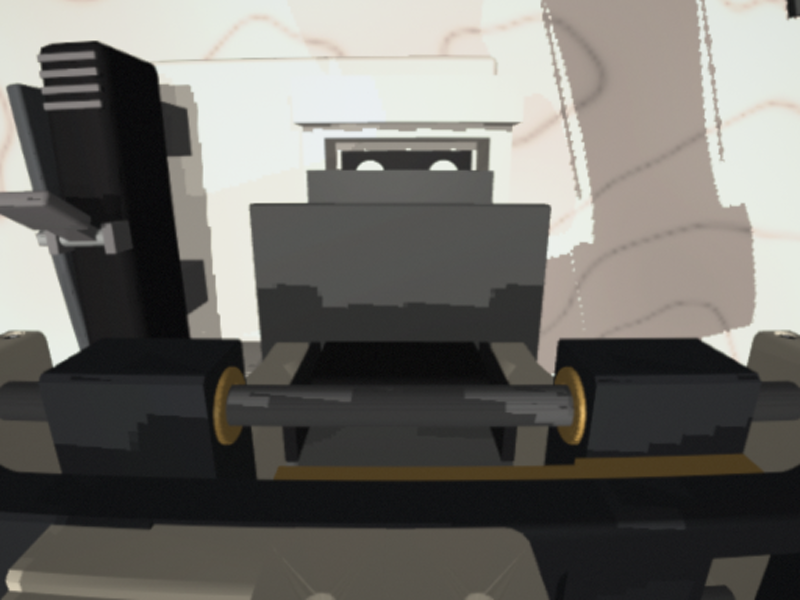

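Emit:
play_rows(
  series=[
    [40, 0.02, 0.0005, 0, 0],
    [40, 0.05, 0.001, 0, -0.4],
    [40, 0.085, 0.002, 0, -0.4],
    [40, 0.115, 0.0028, 0.01, -0.4],
    [40, 0.135, 0.0028, 0.03, -0.4],
    [40, 0.1435, 0.0028, 0.045, -0.4],
    [40, 0.1435, 0.0028, 0.057, -0.4],
    [40, 0.1435, 0.0028, 0.063, -0.4],
    [40, 0.1435, 0.0028, 0.063, -0.4],
  ],
)

```text
clock: 5.35
tool_pos: [0.4619, 0.0036, 0.165]
orientation: [-180.0, -0.1, -175.8]
force: [-0.5, -0.0, -1.2]
opening: 0.0595
```

Emit:
play_rows(
  series=[
    [40, 0, 0, 0.004, 0],
    [40, 0, 0, 0.006, 0],
    [40, 0, 0, 0.008, 0],
    [40, 0, 0, 0.01, 0],
    [40, 0, 0, 0.012, 0],
    [40, 0, 0, 0.013, 0],
    [40, 0, 0, 0.013, 0],
  ],
)

```text
clock: 6.05
tool_pos: [0.4615, 0.0032, 0.1537]
orientation: [180.0, -0.1, -175.9]
force: [-11.1, 2.8, 16.1]
opening: 0.0598
```

```bash
python3 - <<'E'
from mix import *
s=grab('wrist','wrist4'); print(s['obs']['tool_pos'],s['obs']['orientation'],s['obs']['force'])
cover_pose(s)
E
```

```text
[0.46145392 0.00318449 0.15371541] [ 1.79997927e+02 -6.15961822e-02 -1.75858485e+02] [-11.05474538   2.76387455  16.10419717]
n 12609 plate-top z(tool)=0.0706 + 0.1962*x resid 0.0007 xmax 0.0693 y [-0.0495  0.0494]
lip y [-0.0339  0.0332]
```

Emit:
play_rows(
  series=[
    [40, 0, 0, -0.01, 0],
    [40, 0, 0, -0.03, 0],
    [40, 0, 0, -0.05, 0],
    [40, 0, 0, -0.05, 0],
  ],
)

```text
clock: 6.5
tool_pos: [0.464, 0.0037, 0.2056]
orientation: [179.9, 0.3, -175.8]
force: [0.9, -0.5, -1.7]
opening: 0.0593
```

```bash
cat >> mix.py <<'E'
O=np.array([.5661,-.0623]); YAW=np.radians(4.0)
def tomix(p): 
    d=np.array(p[:2])-O; c,s_=np.cos(YAW),np.sin(YAW); return np.array([d[0]*c+d[1]*s_,-d[0]*s_+d[1]*c])*1000
def toworld(x,y):
    c,s_=np.cos(YAW),np.sin(YAW); return O+np.array([x*c-y*s_,x*s_+y*c])/1000
def delta(o,x,y,z=None,yaw=None):
    """tool shift (mm) for TCP to mixer x,y, world z"""
    w=toworld(x,y); d=np.r_[w-o['tool_pos'][:2],(0 if z is None else z-o['tool_pos'][2])]
    R=Rt([180,0,o['orientation'][2]]); print('tool shift mm',np.round(R.T@d*1000,1),'yaw now',o['orientation'][2].round(2))
E
python3 - <<'E'
from mix import *
s=grab('wrist','wrist5'); o=s['obs'];print(o['tool_pos'],o['orientation'],o['force'],tomix(o['tool_pos']))
c=cover_pose(s)
E
```

```text
[0.46402275 0.00369511 0.20561725] [ 179.93624205    0.30711466 -175.83066686] [ 0.90709801 -0.45560868 -1.72067435] [-97.22500457  72.95489935]
n 12637 plate-top z(tool)=0.0707 + 0.1903*x resid 0.0007 xmax 0.0693 y [-0.0495  0.0494]
lip y [-0.034   0.0332]
```

```bash
python3 - <<'E'
from mix import *
o=get_obs(); delta(o,28,70,.151)
E
```

```text
tool shift mm [-126.1   -3.2   53.1] yaw now -175.86
```

Emit:
play_rows(
  series=[
    [40, -0.015, 0, 0, 0],
    [40, -0.045, -0.001, 0, 0],
    [40, -0.08, -0.002, 0, 0],
    [40, -0.11, -0.0032, 0, 0],
    [40, -0.126, -0.0032, 0.01, 0],
    [40, -0.126, -0.0032, 0.025, 0],
    [40, -0.126, -0.0032, 0.035, 0],
    [40, -0.126, -0.0032, 0.043, 0],
    [40, -0.126, -0.0032, 0.046, 0],
    [40, -0.126, -0.0032, 0.046, 0],
  ],
)

```text
clock: 7.55
tool_pos: [0.5879, 0.0091, 0.1564]
orientation: [-180.0, -0.0, -175.8]
force: [-0.6, -0.9, -1.0]
opening: 0.0601
```

```bash
python3 - <<'E'
from mix import *
s=grab('wrist','wrist6'); o=s['obs'];print(o['tool_pos'],o['orientation'],o['force'],tomix(o['tool_pos']))
c=cover_pose(s); mix('wrist6'); grab('side','side6'); delta(o,22,70,.151)
E
```

```text
[0.58790473 0.00912205 0.15637823] [-1.79989639e+02 -3.10926657e-02 -1.75846866e+02] [-0.60205692 -0.86707244 -1.02477438] [26.73376417 69.72704418]
n 12411 plate-top z(tool)=0.0708 + 0.1914*x resid 0.0007 xmax 0.0693 y [-0.0494  0.0494]
lip y [-0.034   0.0331]
wrist6 griptop 712 [  9. 283.] ctr [ 559.1 -131.2] size [ 7.9 44. ] ang 86.9 z 0.1031 27.0
wrist6 griptop 839 [398. 354.] ctr [577.9   7.7] size [ 3.6 91.5] ang 4.1 z 0.1046 39.0
wrist6 rim 1367 [ 79. 198.] ctr [ 540.5 -132.2] size [119.7   6. ] ang 5.7 z 0.0602 11.0
wrist6 rim 3013 [402. 168.] ctr [519.5   4.8] size [ 23.7 116.2] ang 4.1 z 0.06 206.0
wrist6 cap 3209 [ 38. 201.] ctr [ 539.6 -132.2] size [118.9   7.7] ang 6.4 z 0.0837 11.0
wrist6 cap 8719 [402. 116.] ctr [497.2   3.2] size [ 22.5 117. ] ang 3.8 z 0.0811 235.0
wrist6 cap 12216 [398. 292.] ctr [563.5   6.7] size [ 52.8 112.7] ang 4.2 z 0.0806 68.0
wrist6 foot 20559 [207. 178.] ctr [549.4 -51.9] size [169.6 233.3] ang 4.1 z 0.0142 209.0
wrist6 foot 846 [404. 173.] ctr [517.5   5.8] size [94.6 19.5] ang 84.9 z 0.0142 143.0
tool shift mm [4.7 0.3 5.4] yaw now -175.85
```

View pics/wrist6.png

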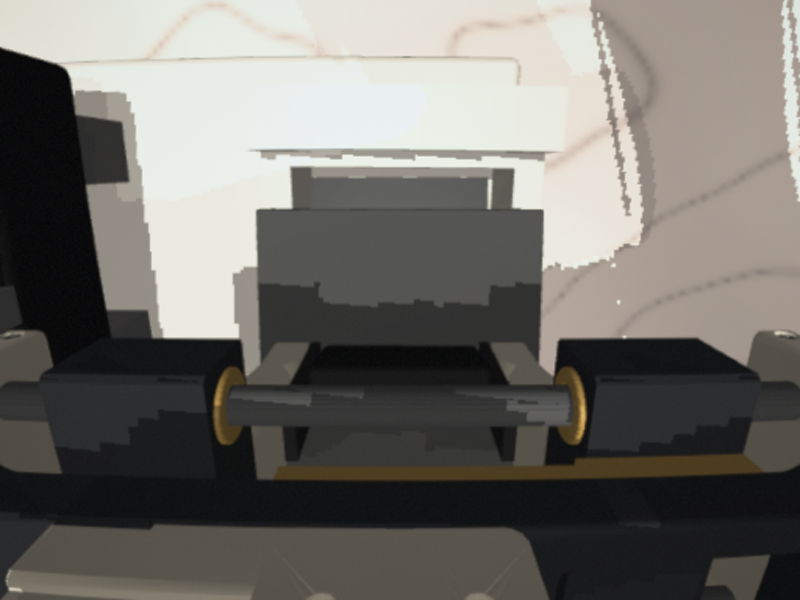

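Emit:
play_rows(
  series=[
    [40, 0, 0.0003, 0.003, 0],
    [40, 0, 0.0003, 0.0052, 0],
    [40, 0, 0.0003, 0.0052, 0],
    [40, 0.005, 0.0003, 0.0052, 0],
    [40, 0.01, 0.0003, 0.0052, 0],
    [40, 0.015, 0.0003, 0.0052, 0],
    [40, 0.019, 0.0003, 0.0052, 0],
    [40, 0.022, 0.0003, 0.0052, 0],
    [40, 0.022, 0.0003, 0.0052, 0],
  ],
)

```text
clock: 8.55
tool_pos: [0.5664, 0.008, 0.152]
orientation: [180.0, 0.1, -175.8]
force: [1.8, -1.0, -1.5]
opening: 0.0598
```

```bash
python3 - <<'E'
from mix import *
s=grab('wrist','wrist7'); o=s['obs'];print(o['tool_pos'],o['orientation'],o['force'],tomix(o['tool_pos']))
c=cover_pose(s); grab('side','side7')
E
```

```text
[0.56639313 0.00795878 0.15195441] [ 1.79988856e+02  8.35001564e-02 -1.75843078e+02] [ 1.77481212 -1.01623716 -1.53783477] [ 5.19342145 70.0671809 ]
n 10050 plate-top z(tool)=0.0808 + -0.1403*x resid 0.001 xmax 0.0803 y [-0.0496  0.0494]
lip y [-0.049   0.0489]
```

View pics/wrist7.png

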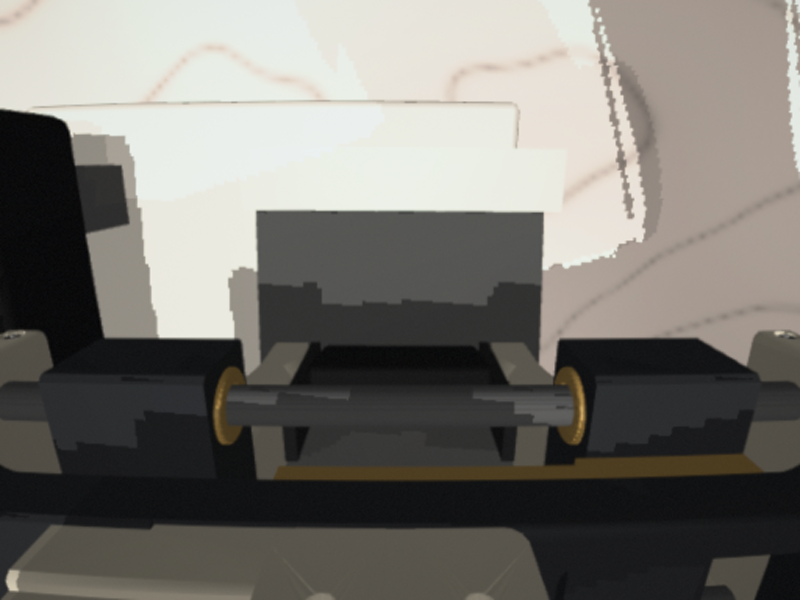

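Emit:
play_rows(
  series=[
    [40, 0, 0, 0.0025, 0],
    [40, -0.0005, 0, 0.005, 0],
    [40, -0.001, 0, 0.0075, 0],
    [40, -0.002, 0, 0.0095, 0],
    [40, -0.003, 0, 0.0115, 0],
    [40, -0.004, 0, 0.0135, 0],
    [40, -0.0045, 0, 0.0145, 0],
    [40, -0.005, 0, 0.0155, 0],
    [40, -0.005, 0, 0.0155, 0],
  ],
)

```text
clock: 9.55
tool_pos: [0.5709, 0.0083, 0.137]
orientation: [-180.0, -0.0, -175.8]
force: [-1.7, 1.3, 14.5]
opening: 0.0595
```

```bash
cat >> mix.py <<'E'
def plate(s):
    P=cloud(s); d=P[...,:2]-O; c,sn=np.cos(YAW),np.sin(YAW)
    X=(d[...,0]*c+d[...,1]*sn)*1000; Y=(-d[...,0]*sn+d[...,1]*c)*1000; Z=P[...,2]*1000
    f=s['frame'].sum(2)
    m=np.isfinite(Z)&(X>-56)&(X<85)&(abs(Y-70)<60)&(Z>57)&(Z<95)&(f<330)
    m&=(abs(X-7)>12)
    Q=np.c_[X[m],Y[m],Z[m]]
    if len(Q)<30: print('few',len(Q)); return
    for _ in range(5):
        A=np.c_[Q[:,0]-7,Q[:,1]-70,np.ones(len(Q))]; k=np.linalg.lstsq(A,Q[:,2],rcond=None)[0]; r=abs(A@k-Q[:,2]); Q=Q[r<max(1.5,2.5*np.median(r))]
    print('plate n',len(Q),'slope x,y %.3f %.3f z0 %.1f'%tuple(k),'x',np.percentile(Q[:,0],[.5,99.5]).round(1),'y',np.percentile(Q[:,1],[.5,99.5]).round(1))
E
python3 - <<'E'
from mix import *
s=grab('wrist','wrist8'); o=s['obs'];print(o['tool_pos'],o['orientation'],o['force'],tomix(o['tool_pos']))
plate(s)
for n in('side','scene'): plate(grab(n,n+'8'))
E
```

```text
[0.57094427 0.00825908 0.1369724 ] [-1.79995285e+02 -6.38896527e-03 -1.75844389e+02] [-1.72094019  1.26537437 14.45113528] [ 9.75442623 70.04927812]
plate n 17676 slope x,y -0.001 -0.002 z0 66.0 x [-51.5  58.8] y [ 14.9 124.2]
plate n 263 slope x,y -0.014 0.004 z0 66.5 x [-48.5  66.8] y [ 13.7 127.2]
plate n 379 slope x,y 0.012 0.008 z0 67.1 x [-52.7  74.6] y [ 11. 126.]
```

View pics/wrist8.png

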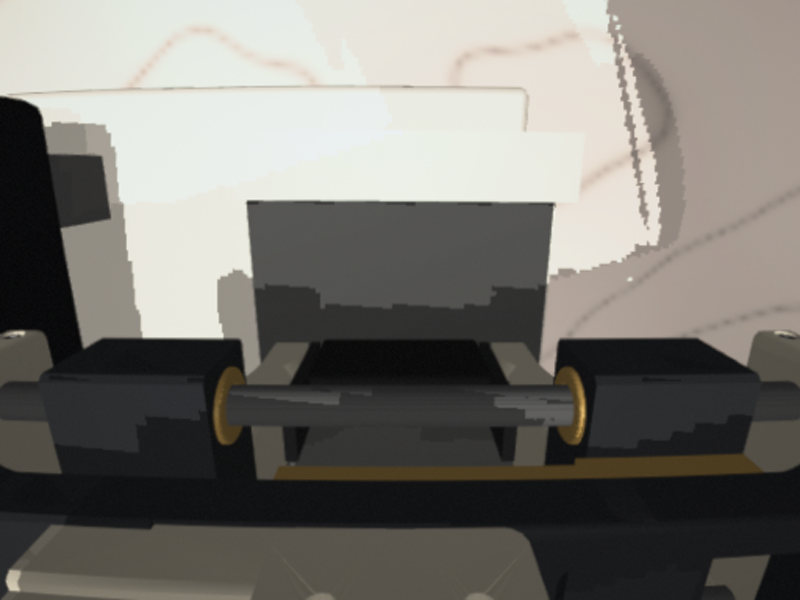

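Emit:
play_rows(
  series=[
    [50, 0, 0, -0.001, 0],
    [75, 0, 0, -0.001, 0],
    [100, 0, 0, -0.001, 0],
    [100, 0, 0, -0.001, 0],
    [100, 0, 0, -0.01, 0],
    [100, 0, 0, -0.03, 0],
    [100, 0, 0, -0.06, 0],
    [100, 0, 0, -0.1, 0],
    [100, 0, 0, -0.13, 0],
    [100, 0, 0, -0.14, 0],
  ],
)

```text
clock: 10.7
tool_pos: [0.5722, 0.0083, 0.2803]
orientation: [180.0, 0.3, -175.8]
force: [-0.0, 0.4, -0.7]
opening: 0.0877
```

```bash
python3 - <<'E'
from mix import *
s=grab('wrist','wrist9'); o=s['obs'];print(o['tool_pos'],o['orientation'],o['force'],tomix(o['tool_pos']),o['opening'])
plate(s); mix('wrist9')
for n in('side','scene'): plate(grab(n,n+'9'))
E
```

```text
[0.57224753 0.00832039 0.28030568] [ 179.96030238    0.31765841 -175.83097267] [-0.04363572  0.40334327 -0.65009122] [11.05878853 70.01952731] 0.0876906502600324
plate n 8018 slope x,y -0.005 -0.002 z0 65.9 x [-51.7  68.3] y [ 14.6 124.3]
wrist9 griptop 4508 [151. 229.] ctr [ 565.7 -146.5] size [168.1  34. ] ang 3.7 z 0.1048 40.0
wrist9 griptop 194 [403. 280.] ctr [567.6   9.5] size [12.2 42. ] ang 4.3 z 0.1005 25.0
wrist9 rim 444 [206. 245.] ctr [ 567.4 -130.4] size [172.4   4.2] ang 4.8 z 0.0602 25.0
wrist9 rim 280 [444. 304.] ctr [595.2  41.4] size [ 81.9 164.3] ang 51.0 z 0.0608 129.0
wrist9 cap 879 [190. 240.] ctr [ 565.6 -130.8] size [170.5   5.6] ang 5.0 z 0.0834 12.0
wrist9 cap 2772 [401. 163.] ctr [497.3   3. ] size [ 22.2 117. ] ang 4.3 z 0.0811 233.0
wrist9 cap 319 [112. 188.] ctr [ 529.4 -179.7] size [59.8  2.8] ang 9.9 z 0.0852 35.0
wrist9 cap 128 [399. 263.] ctr [560.8   6.9] size [ 0.7 58. ] ang 4.2 z 0.0838 14.0
wrist9 foot 11741 [284. 211.] ctr [561.1 -58.8] size [191.1 245.3] ang 3.6 z 0.0141 214.0
wrist9 foot 1386 [395. 371.] ctr [672.6  11.2] size [ 24.7 123.5] ang 4.2 z 0.0136 189.0
plate n 474 slope x,y 0.004 0.004 z0 66.5 x [-48.   75.1] y [ 14.7 127.7]
plate n 597 slope x,y 0.005 -0.001 z0 67.7 x [-55.3  74.4] y [ 11.3 126.7]
```

View pics/wrist9.png

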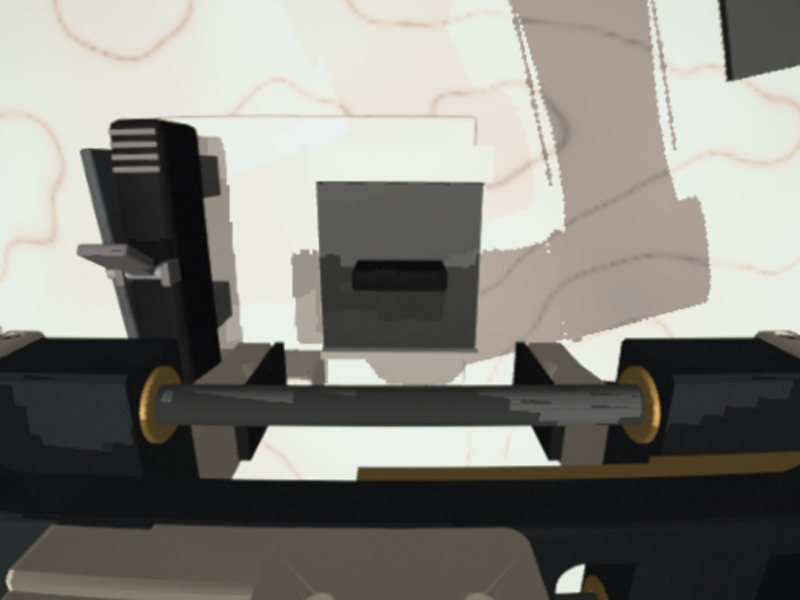

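Cover seated and flat: top at 66.0 mm, slopes near 0, x -52..68. Next is the lever.

```bash
cat >> mix.py <<'E'
def lever(s):
    P=cloud(s); d=P[...,:2]-O; c,sn=np.cos(YAW),np.sin(YAW)
    X=(d[...,0]*c+d[...,1]*sn)*1000; Y=(-d[...,0]*sn+d[...,1]*c)*1000; Z=P[...,2]*1000
    m=np.isfinite(Z)&(abs(X)<45)&(abs(Y+85)<30)&(Z>116)&(Z<165)
    Q=np.c_[X[m],Y[m],Z[m]]
    if len(Q)<8: print('lever few',len(Q)); return
    k=np.polyfit(Q[:,2]-110,Q[:,0],1)
    print('lever n',len(Q),'mean',Q.mean(0).round(1),'x',np.percentile(Q[:,0],[2,98]).round(1),'y',np.percentile(Q[:,1],[2,98]).round(1),'z',np.percentile(Q[:,2],[2,98]).round(1),'angle %.2f'%(.65+np.arctan2((Q[:,0].mean()),(Q[:,2].mean()-110))))
def paddle(s):
    P=cloud(s); d=P[...,:2]-O; c,sn=np.cos(YAW),np.sin(YAW)
    X=(d[...,0]*c+d[...,1]*sn)*1000; Y=(-d[...,0]*sn+d[...,1]*c)*1000; Z=P[...,2]*1000
    m=np.isfinite(Z)&(abs(X+54)<15)&(Y<-103.5)&(Y>-135)&(Z>88)&(Z<101)
    Q=Y[m]
    if len(Q)>5: print('paddle n',len(Q),'y',np.percentile(Q,[2,50,98]).round(1))
    else: print('paddle few')
E
python3 - <<'E'
from mix import *
for t in('wrist9','side9','scene9'): lever(load(t)); paddle(load(t))
delta(get_obs(),-62,-85,.28)
E
```

```text
lever n 788 mean [-13.5 -81.9 138.2] x [-24.3   4.9] y [-100.   -69.2] z [116.1 151.2] angle 0.20
paddle n 432 y [-122.8 -116.7 -113.7]
lever n 27 mean [-15.2 -88.3 139.5] x [-24.    3.7] y [-102.4  -70.9] z [116.6 153.9] angle 0.17
paddle n 25 y [-122.6 -119.1 -113.5]
lever n 110 mean [-11.6 -87.  134.2] x [-23.8   2.9] y [-105.9  -71.4] z [116.2 152.6] angle 0.20
paddle n 23 y [-124.6 -121.9 -116.1]
tool shift mm [  72.1 -154.9   -3.8] yaw now -175.87
```

Emit:
play_rows(
  series=[
    [50, 0.01, -0.02, 0, 0],
    [0, 0.025, -0.05, 0, 0],
    [0, 0.04, -0.085, 0, 0],
    [0, 0.055, -0.12, 0, 0],
    [0, 0.068, -0.145, 0, 0],
    [0, 0.072, -0.155, 0.01, 0],
    [0, 0.072, -0.155, 0.035, 0],
    [0, 0.072, -0.155, 0.06, 0],
    [0, 0.072, -0.155, 0.08, 0],
    [0, 0.072, -0.155, 0.086, 0],
  ],
)

```text
clock: 11.85
tool_pos: [0.5086, -0.1513, 0.1862]
orientation: [180.0, -0.4, -175.9]
force: [-0.7, -0.4, -0.9]
opening: 0.0136
```

```bash
python3 - <<'E'
from mix import *
s=grab('wrist','wrist10'); o=s['obs'];print(o['tool_pos'],o['orientation'],o['force'],tomix(o['tool_pos']),o['opening'])
grab('side','side10'); lever(load('wrist10'));delta(o,-62,-85,.19)
E
```

```text
[ 0.50860274 -0.15128258  0.18620597] [ 179.9555138    -0.35356003 -175.88669391] [-0.70151696 -0.43652974 -0.87765392] [-63.5643069  -84.75501224] 0.0135703898935193
lever few 0
tool shift mm [-1.6 -0.2 -3.8] yaw now -175.89
```

View pics/wrist10.png

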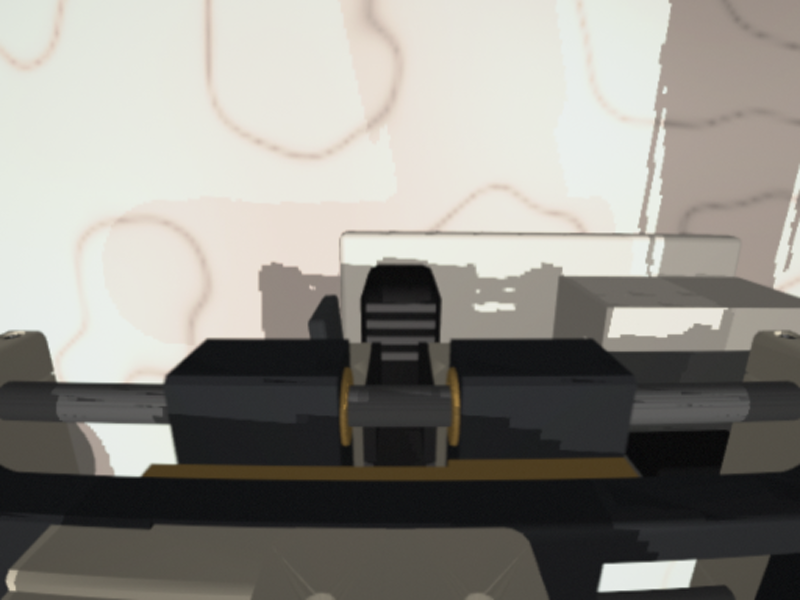

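Emit:
play_rows(
  series=[
    [0, 0, 0, -0.002, 0],
    [0, 0, 0, -0.002, 0],
    [0, -0.008, 0, -0.002, 0],
    [0, -0.016, 0, -0.002, 0],
    [0, -0.024, 0, -0.002, 0],
    [0, -0.032, 0, -0.002, 0],
    [0, -0.04, 0, -0.002, 0],
    [0, -0.046, 0, -0.002, 0],
    [0, -0.05, 0, -0.002, 0],
    [0, -0.05, 0, -0.002, 0],
  ],
)

```text
clock: 12.95
tool_pos: [0.561, -0.1479, 0.1918]
orientation: [-180.0, 0.0, -175.9]
force: [-0.9, -0.0, 0.6]
opening: 0.0006
```

```bash
python3 - <<'E'
from mix import *
s=grab('side','side11'); o=s['obs'];print(o['force'],tomix(o['tool_pos']),o['tool_pos'][2],o['opening'])
lever(s); lever(grab('scene','scene11')); cv2.imwrite('pics/side11c.png',cv2.resize(s['frame'][170:270,210:340,::-1],(780,600),interpolation=cv2.INTER_CUBIC))
E
```

```text
[-0.88227747 -0.02070894  0.64379885] [-11.06677789 -85.05118875] 0.19178348841501686 0.000570009403898218
lever n 48 mean [-17.7 -89.5 140.7] x [-24.6   7. ] y [-101.8  -67.4] z [118.  161.7] angle 0.13
lever n 122 mean [ -0.8 -89.4 144.4] x [-20.9   9.9] y [-104.4  -68.9] z [117.2 161.9] angle 0.63
```

View pics/side11c.png

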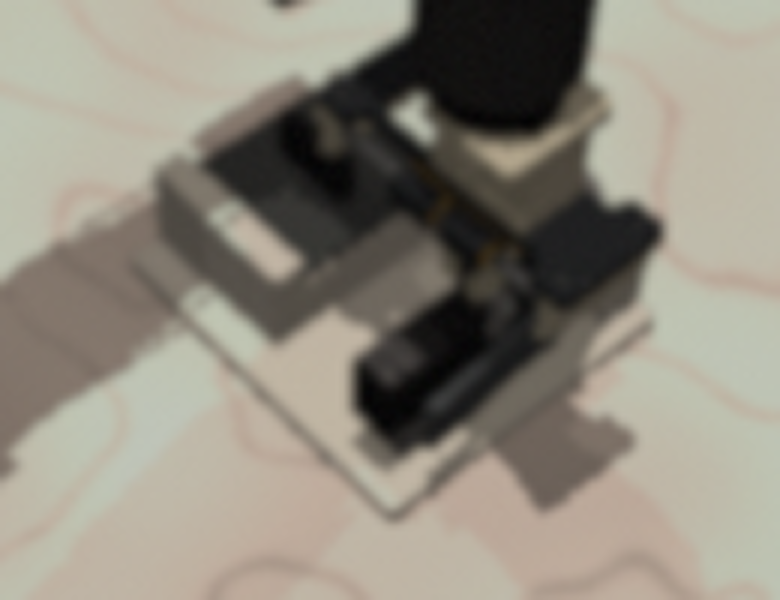

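Emit:
play_rows(
  series=[
    [0, -0.004, 0, 0, 0],
    [0, -0.008, 0, 0, 0],
    [0, -0.011, 0, 0, 0],
    [0, -0.013, 0, 0, 0],
    [0, -0.013, 0, 0, 0],
  ],
)

```text
clock: 13.55
tool_pos: [0.5708, -0.1472, 0.1909]
orientation: [180.0, -0.4, -175.9]
force: [-10.4, -0.2, 2.4]
opening: 0.0004
```

Emit:
play_rows(
  series=[
    [0, -0.003, 0, 0, 0],
    [0, -0.003, 0, 0, 0],
    [0, 0.01, 0, 0, 0],
    [0, 0.03, 0, -0.02, 0],
    [0, 0.05, 0, -0.06, 0],
    [50, 0.055, 0, -0.09, 0],
    [100, 0.055, 0, -0.09, 0],
  ],
)

```text
clock: 14.25
tool_pos: [0.5208, -0.1513, 0.2877]
orientation: [-179.9, 0.7, -175.8]
force: [-0.2, 0.9, -0.1]
opening: 0.0113
```

```bash
python3 - <<'E'
from mix import *
s=grab('side','side12'); o=s['obs'];print(o['force'],tomix(o['tool_pos']),o['tool_pos'][2],o['opening'])
lever(s); paddle(s); lever(grab('scene','scene12')); cv2.imwrite('pics/side12c.png',cv2.resize(s['frame'][170:270,210:340,::-1],(780,600),interpolation=cv2.INTER_CUBIC))
w=grab('wrist','wrist12'); lever(w); plate(w); plate(s)
E
```

```text
[-0.21599932  0.85270168 -0.07894677] [-51.42015611 -85.63339444] 0.28772123134944194 0.011262795304488853
lever n 38 mean [  5.9 -80.8 124.5] x [-7.8 16.7] y [-98.  -68.4] z [116.2 136.1] angle 1.04
paddle n 26 y [-122.4 -118.5 -112.9]
lever n 32 mean [ 18.1 -89.7 140. ] x [-4.4 28.2] y [-101.1  -69.4] z [116.4 152.1] angle 1.19
lever n 356 mean [ 14.2 -84.7 134.4] x [-6.  27.6] y [-99.6 -70.1] z [116.2 147.5] angle 1.18
plate n 3414 slope x,y -0.004 -0.001 z0 65.5 x [-49.1  31.2] y [ 13.  124.1]
plate n 321 slope x,y 0.002 0.003 z0 66.4 x [-48.9  57.9] y [ 14.8 126.4]
```

View pics/side12c.png

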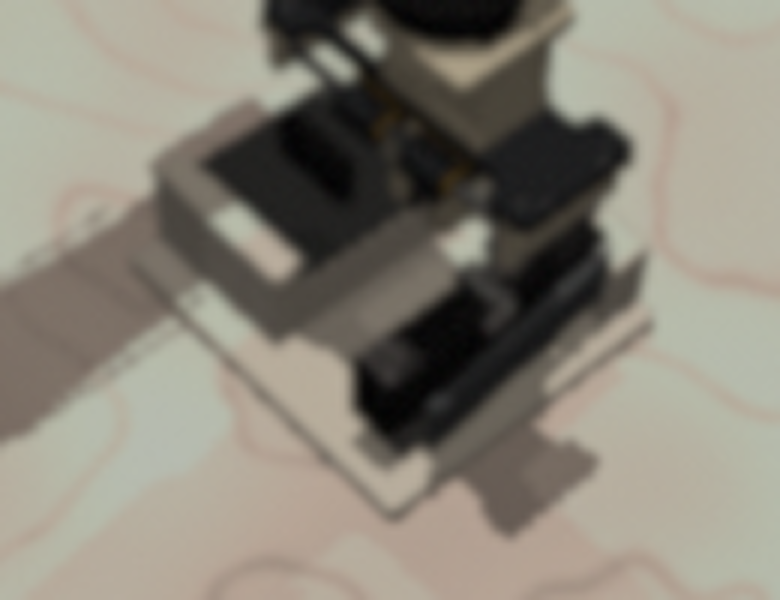

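View pics/wrist12.png

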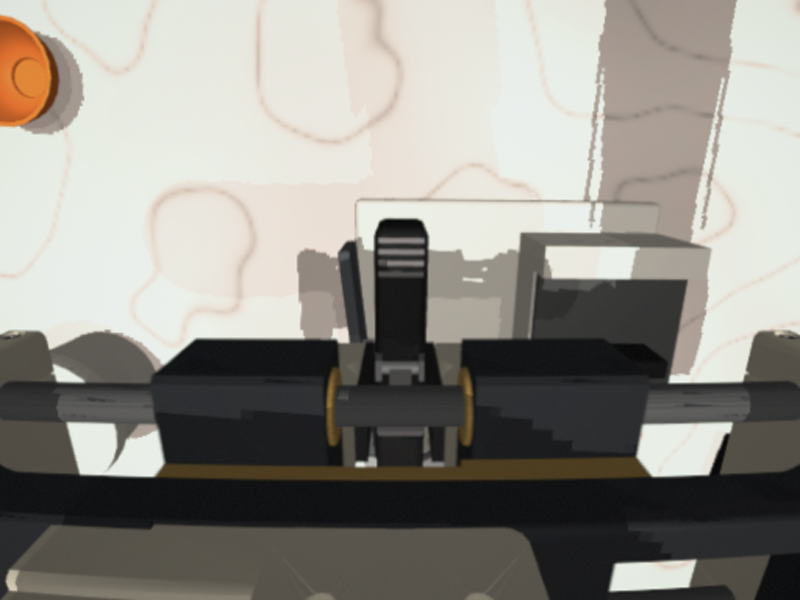

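Emit:
play_rows(
  series=[
    [100, -0.02, 0, 0, 0],
    [100, -0.05, 0, 0, 0],
    [100, -0.08, 0, 0, 0],
    [100, -0.1, 0, 0, 0],
    [100, -0.105, 0, 0, 0],
    [100, -0.105, 0, 0, 0],
  ],
)

```text
clock: 15.0
tool_pos: [0.6235, -0.1432, 0.2799]
orientation: [180.0, -0.2, -175.9]
force: [-0.2, -0.3, 0.4]
opening: 0.0709
```

```bash
cat >> mix.py <<'E'
def leverfit(s):
    P=cloud(s); d=P[...,:2]-O; c,sn=np.cos(YAW),np.sin(YAW)
    X=(d[...,0]*c+d[...,1]*sn)*1000; Y=(-d[...,0]*sn+d[...,1]*c)*1000; Z=P[...,2]*1000
    m=np.isfinite(Z)&(abs(X)<45)&(abs(Y+85)<13)&(Z>118)&(Z<165)
    Q=np.c_[X[m],Z[m]-110]; u=np.linalg.svd(Q-Q.mean(0),full_matrices=False)[2][0]; u*=np.sign(u[1])
    n=np.array([u[1],-u[0]]); r=(Q-Q.mean(0))@n
    print('lever line n',len(Q),'lean %.3f -> angle %.2f'%(np.arctan2(u[0],u[1]),.65+np.arctan2(u[0],u[1])),'std %.2f'%r.std(),'offset from pivot %.1f'%(Q.mean(0)@n),'far end',(Q@u).max().round(1))
E
python3 - <<'E'
from mix import *
leverfit(load('wrist9'))
w=grab('wrist','wrist13'); print(tomix(w['obs']['tool_pos'])); lever(w); leverfit(w); plate(w); paddle(w)
E
```

```text
lever line n 550 lean -0.598 -> angle 0.05 std 1.66 offset from pivot 5.2 far end 47.2
[ 51.60436274 -84.74207532]
lever n 1171 mean [ 13.9 -85.2 134.4] x [-4.6 27. ] y [-99.9 -70. ] z [116.2 147.3] angle 1.17
lever line n 979 lean 0.671 -> angle 1.32 std 1.16 offset from pivot -4.3 far end 45.2
plate n 8630 slope x,y -0.002 -0.002 z0 65.8 x [-53.3  68.1] y [ 13.2 123.7]
paddle n 341 y [-123.9 -119.2 -114.4]
```

View pics/wrist13.png

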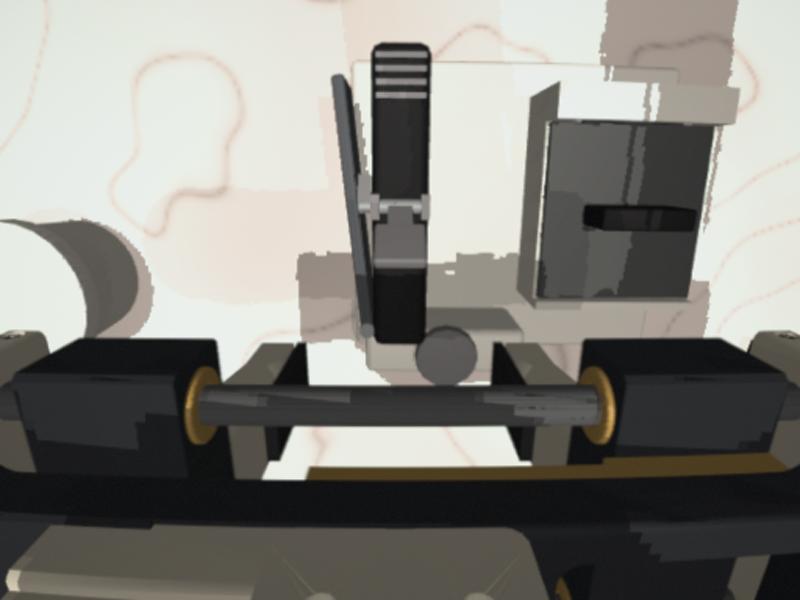

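```bash
python3 - <<'E'
from mix import *
delta(get_obs(),-54,-89.5,.1245)
E
```

```text
tool shift mm [105.   -4.4 156. ] yaw now -175.86
```

Emit:
play_rows(
  series=[
    [100, 0.02, -0.002, 0, 0],
    [100, 0.05, -0.0045, 0, 0],
    [100, 0.08, -0.0045, 0, 0],
    [100, 0.1, -0.0045, 0.01, 0],
    [100, 0.105, -0.0045, 0.04, 0],
    [100, 0.105, -0.0045, 0.075, 0],
    [100, 0.105, -0.0045, 0.11, 0],
    [100, 0.105, -0.0045, 0.135, 0],
    [100, 0.105, -0.0045, 0.15, 0],
    [100, 0.105, -0.0045, 0.153, 0],
  ],
)

```text
clock: 16.05
tool_pos: [0.5168, -0.1556, 0.1273]
orientation: [180.0, -0.2, -175.9]
force: [-0.2, 1.0, 0.8]
opening: 0.0879
```

```bash
python3 - <<'E'
from mix import *
w=grab('wrist','wrist14'); o=w['obs'];print(tomix(o['tool_pos']),o['tool_pos'][2],o['force'],o['opening']); delta(get_obs(),-54,-89.5,.1245)
E
```

```text
[-55.66421785 -89.60982785] 0.1273436461098726 [-0.22395948  0.98512968  0.79927679] 0.08785483771791856
tool shift mm [-1.   0.2  3.6] yaw now -175.87
```

View pics/wrist14.png

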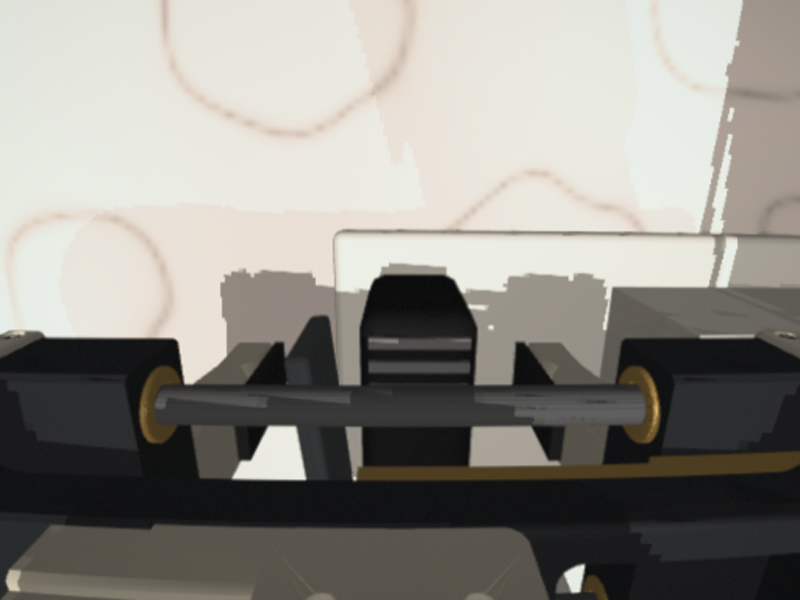

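Both fingers straddle the paddle (315,400) and the grip (415,400). Squeezing now.

Emit:
play_rows(
  series=[
    [80, 0, 0, 0.002, 0],
    [50, 0, 0, 0.002, 0],
    [20, 0, 0, 0.002, 0],
    [20, 0, 0, 0.002, 0],
    [20, 0, 0, 0.002, 0],
    [20, 0, 0, 0.002, 0],
    [20, 0, 0, 0.002, 0],
  ],
)

```text
clock: 16.8
tool_pos: [0.5182, -0.1543, 0.1275]
orientation: [179.9, -0.0, -175.9]
force: [-5.2, 11.5, 9.2]
opening: 0.0418
```

Emit:
play_rows(
  series=[
    [20, 0, 0, 0, 0],
    [20, 0, 0, 0, 0],
    [20, 0, 0, 0, 0],
    [20, 0, 0, 0, 0],
    [20, 0, 0, 0, 0],
    [20, 0, 0, 0, 0],
    [20, 0, 0, 0, 0],
    [20, 0, 0, 0, 0],
    [20, 0, 0, 0, 0],
    [20, 0, 0, 0, 0],
  ],
)

```text
clock: 17.8
tool_pos: [0.5182, -0.1543, 0.1275]
orientation: [179.9, -0.0, -175.9]
force: [-5.4, 10.0, 8.0]
opening: 0.0418
```

```bash
python3 - <<'E'
from mix import *
w=grab('wrist','wrist15'); o=w['obs'];print(tomix(o['tool_pos']),o['tool_pos'][2],o['force'],o['opening'])
E
```

```text
[-54.21554494 -88.45010875] 0.12753914463371724 [-5.36726501  9.96550212  7.95098757] 0.04184127753473416
```

Emit:
play_rows(
  series=[
    [20, 0, 0, 0, 0],
    [20, 0, 0, 0, 0],
    [20, 0, 0, 0, 0],
    [20, 0, 0, 0, 0],
    [20, 0, 0, 0, 0],
    [20, 0, 0, 0, 0],
    [20, 0, 0, 0, 0],
    [20, 0, 0, 0, 0],
    [20, 0, 0, 0, 0],
  ],
)

```text
clock: 18.75
tool_pos: [0.5182, -0.1543, 0.1275]
orientation: [179.9, -0.0, -175.9]
force: [-4.7, 10.9, 7.5]
opening: 0.0419
```

Emit:
play_rows(
  series=[
    [60, 0, 0, 0, 0],
    [80, 0, 0, 0, 0],
    [100, 0, 0, 0, 0],
    [100, 0, 0, 0, 0],
    [100, 0, 0, 0, 0],
    [100, 0, 0, 0, 0],
    [100, 0, 0, 0, 0],
  ],
)

```text
clock: 19.45
tool_pos: [0.5188, -0.1553, 0.1269]
orientation: [180.0, -0.0, -175.9]
force: [0.4, -0.6, 0.4]
opening: 0.0865
```

Now lift clear and check everything.

Emit:
play_rows(
  series=[
    [100, 0, 0, -0.01, 0],
    [100, 0, 0, -0.04, 0],
    [100, 0, 0, -0.08, 0],
    [100, 0, 0, -0.12, 0],
    [100, 0, 0, -0.155, 0],
    [100, -0.04, 0, -0.16, 0],
    [100, -0.08, 0, -0.16, 0],
    [100, -0.1, 0, -0.16, 0],
    [100, -0.105, 0, -0.16, 0],
    [100, -0.105, 0, -0.16, 0],
  ],
)

```text
clock: 20.45
tool_pos: [0.6236, -0.1477, 0.2867]
orientation: [180.0, -0.1, -175.8]
force: [-0.9, 0.4, -0.2]
opening: 0.0878
```

```bash
python3 - <<'E'
from mix import *
w=grab('wrist','wrist16'); print(w['obs']['force'],tomix(w['obs']['tool_pos'])); leverfit(w); plate(w); paddle(w); paddle(load('wrist13'))
for n in('side','scene'): s=grab(n,n+'16'); plate(s); lever(s); paddle(s)
# bystanders: compare side0 vs side16
for t in('side0','side16'):
    s=load(t);P=cloud(s)
    for n,(x,y,r,z0) in dict(bottle=(.586,.473,.06,.03),rack=(.713,.267,.12,.02),dish=(.399,-.452,.07,.015),tub=(.626,-.43,.1,.06)).items():
        m=(abs(P[...,0]-x)<r)&(abs(P[...,1]-y)<r)&(P[...,2]>z0)&(P[...,2]<.13); print(t,n,m.sum(),P[m].mean(0).round(4))
E
```

```text
[-0.91896054  0.42803264 -0.20136947] [ 51.42494053 -89.23066372]
lever line n 928 lean 0.678 -> angle 1.33 std 1.29 offset from pivot -4.5 far end 45.4
plate n 8314 slope x,y -0.001 -0.002 z0 65.8 x [-53.7  68. ] y [ 13.3 123.8]
paddle n 316 y [-124.  -119.2 -114.8]
paddle n 341 y [-123.9 -119.2 -114.4]
plate n 490 slope x,y 0.004 0.011 z0 66.7 x [-48.6  73.4] y [ 14.4 125.5]
lever n 89 mean [ 12.1 -84.1 132.4] x [-6.7 26.4] y [-100.1  -69.3] z [116.7 147.3] angle 1.15
paddle n 24 y [-121.7 -119.1 -112.8]
plate n 599 slope x,y 0.001 0.008 z0 67.4 x [-55.3  74.3] y [ 10.3 125.5]
lever n 37 mean [ 14.6 -90.7 135.9] x [-7.3 26.6] y [-104.8  -70.3] z [116.2 149.3] angle 1.16
paddle n 26 y [-126.  -122.1 -110.4]
side0 bottle 211 [0.5869 0.4768 0.0763]
side0 rack 582 [0.7109 0.2598 0.0366]
side0 dish 295 [ 0.4022 -0.4497  0.0271]
side0 tub 900 [ 0.6521 -0.4186  0.0832]
side16 bottle 211 [0.587  0.477  0.0761]
side16 rack 586 [0.7109 0.2593 0.0366]
side16 dish 288 [ 0.4024 -0.4495  0.0272]
side16 tub 902 [ 0.6522 -0.4187  0.083 ]
```

View pics/wrist16.png

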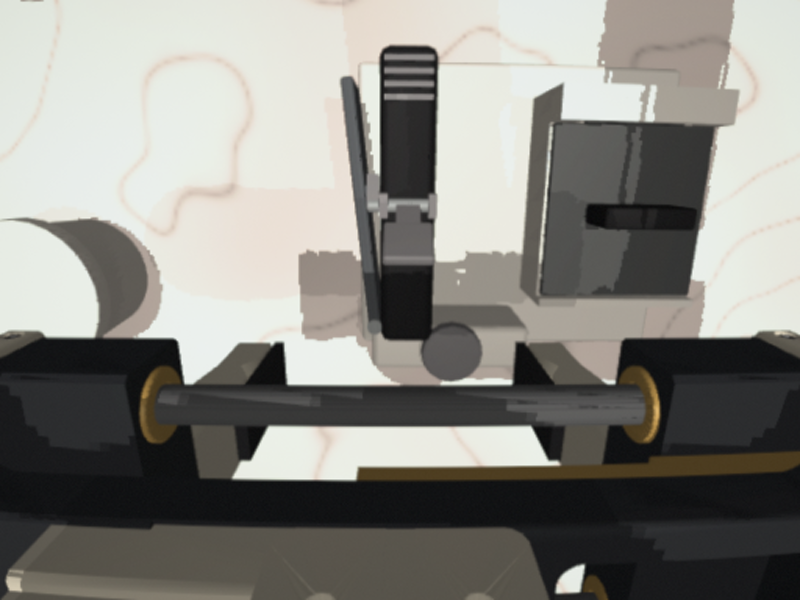

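View pics/side16.png

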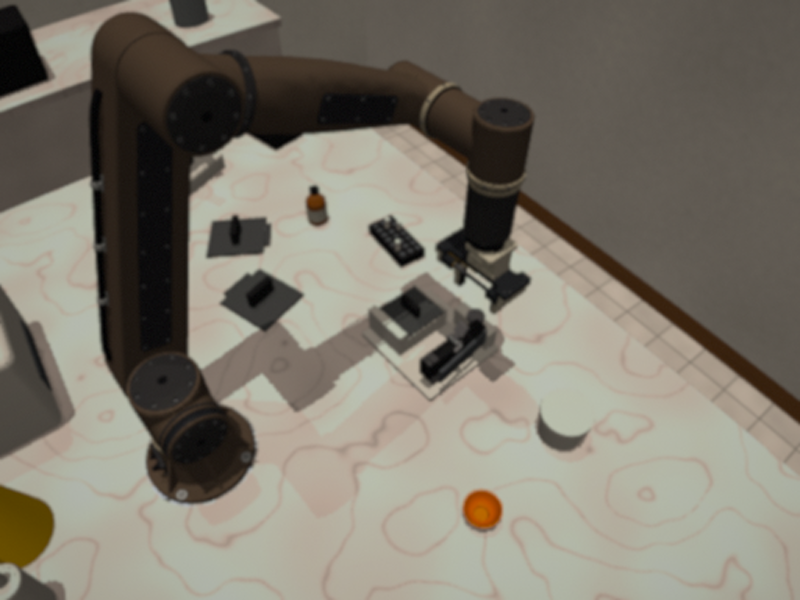

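The cover is on flat at (620,210), the lever is forward at (408,245), and the paddle is back out at (350,85). The bystanders have not moved and the arm is touching nothing.

```bash
python3 -c "
from h import *
print(close_job())"
```

```text
the job is handed in; nothing more can be done
None
```

The job is done and handed in at about 20.6 s of the 69 s allowed; `close_job` gave no verdict.

- **Cover:** I picked the smallest of the three plates, pinched it by the ends of its fin and tilted it to about 0.19 rad by pressing it on the outer edge of the ledge. That is just under the suggested 0.2 rad. The lip then went under the ledge and I swung the cover down. At the last check its top was at 65.8 mm against 66 expected, with slopes of 0.002 or less.
- **Lever:** I pushed it forward until it met its stop at about 10 N. The line fit reads 1.32 to 1.33 rad, which is fully forward (1.3).
- **Paddle:** I squeezed it to 41.8 mm across, against 42 for home, held it there for about 2.0 to 2.3 s and released it. The face is back where it was before the squeeze (y -124.0 against -123.9).
- **Bystanders:** The bottle, tub, rack and dish agree with the first picture to within 0.5 mm. The gripper was clear of everything at hand-in.

Two readings disagreed slightly. The coarser scene and side views put the cover top at 66.7 to 67.4 mm, with side-to-side slopes up to 0.011. A simple estimate of the lever angle, using only the average position of its visible surface, gave about 1.15 rad. I relied on the close wrist-camera fits in both cases.

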